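Unscrew the blade cap of a clamped blender beaker

TASK

Open the blender beaker that stands in the jar clamp: first press the clamp's sprung lever down until its latch catches and keeps it down by itself, then unscrew the beaker's blade cap. Nobody remembers whether this cap has a left-hand or a right-hand thread, so find out which way it loosens, without wrenching the beaker round in the clamp. Finish while holding the cap level and still above the beaker's mouth, blades lifted clear so that they can drip back in; do not put it down, and leave the second look-alike beaker and the kitchen things around it alone.

Things in the scene. Friction and masses are not known exactly. Their poses are not given: they have to be found in the camera images.
- clamp: grey and steel one-handed jar clamp, fixed to the counter; 96 mm wide (its x), 225 mm long (its y), z up. Origin: on the counter, under the axis of the beaker that stands in it. On its -y side a flat rubber-faced back stop 72 mm high; on its +y side a rubber pad on a plunger that the lever drives against the beaker, 36 mm up. The beaker stands on the counter itself, inside the frame
- clamp_seat (a point): point on the counter where the axis of the clamped beaker stands (the clamp's origin)
- lever_hinge (a point): middle of the lever's level hinge line, which runs along the clamp's x; 78 mm from the origin along the clamp's +y and 58 mm above the counter
- lever_pad (a point): middle of the upper face of the lever's red grip (26 mm wide, 42 mm long), 108 mm along the lever from its hinge and 6 mm above the lever's centre line: the place to press. Moves with the lever: 122 mm above the counter when up, 58 mm when latched. The latch hook (small red tab) stands 40 mm nearer the hinge, on the lever's clamp-+x side, 80 mm high
- clamp_lever (a joint): lever angle (rad): 0 is up (slanting up at 33 degrees toward the clamp's +y), grows as pressed down. A spring lifts it; pressing at the red grip takes 2 N rising to about 12 N. A latch hook snaps over a pin on the lever at about 0.67; the end stop is at 0.74; let go, the caught lever stays at about 0.63, nearly level, and the beaker is then held fast
- beaker_a: one of two look-alike clear plastic blender beakers, rounded square, 56 mm wide, up to 87 mm above its foot, then a threaded neck 44 mm wide with an open mouth at 120 mm; four black strokes on its +x side; about 0.32 kg. Origin: centre of its foot, z up. Which of the two stands in the clamp differs from start to start; the other stands on the counter and is left alone
- beaker_b: the other beaker, same look, size and axes as beaker_a. If its origin lies at clamp_seat it is the one to open; else leave it alone
- cap_a: dark grey blade cap on beaker_a: fluted, 60 mm in diameter, 33 mm high, grey drive coupling (30 mm wide) on top up to 45 mm, steel blades below down to 10 mm under its lower edge; 0.1 kg. Origin: centre of its lower edge, z up; tight, it is 93.5 mm above the beaker's foot; blades clear the mouth at 130 mm. Looks do not tell its thread hand, which can be either
- cap_b: blade cap on beaker_b, same look as cap_a. For both: the wrong way meets a firm stop within 3 degrees; the right way first drags against a seal (about 0.3 N m), then, after some 10 level degrees, the cap rises 8 mm up to about 103 degrees in all (nearly a third of a turn) and lifts straight off. Let go on the way, it stays. The latched clamp holds the beaker against about 1 N m
- beaker_a_mark (a point): middle of the measuring strokes on the +x side of beaker_a's wall, 28 mm from its axis and 43 mm above its foot; shows whether the beaker has been turned or moved
- beaker_b_mark (a point): middle of the measuring strokes on the +x side of beaker_b's wall, 28 mm from its axis and 43 mm above its foot; shows whether the beaker has been turned or moved
- dish: white porcelain dipping dish, 84 mm in diameter, 22 mm high; origin under its centre
- garlic_press: stainless steel garlic press lying flat, 165 mm long, 38 mm high at its head; origin under the middle of its length, handles toward its -x
- spatula: yellow silicone spatula lying flat, 265 mm long, 52 mm wide and 12 mm high; origin under the neck end of its handle, head toward its +x

How it is judged (in metres and radians):
On the way, in this order (a step that is already met when the one before it is completed fails the run):
1. the lever is pressed down and its latch keeps it down with nothing touching it (value of joint clamp_lever above 0.6 rad and contact force between each of the fingers, the arm and clamp below 0.2 N), for 0.3 s.
2. the clamped beaker's cap is off its thread, in the fingers (value of joint clamp_lever above 0.6 rad and ((horizontal distance between beaker_a and clamp_seat below 0.006 m and z of cap_a in the frame of beaker_a above 0.106 m and contact force between the fingers and cap_a above 1 N) or (horizontal distance between beaker_b and clamp_seat below 0.006 m and z of cap_b in the frame of beaker_b above 0.106 m and contact force between the fingers and cap_b above 1 N))), for 0.1 s.
At the end, for the whole second after the job is handed in: Lever still latched (over 0.6); clamped beaker upright in its seat (6 mm); its cap held by the fingers, still, level within 0.3 rad, over the beaker within 30 mm, lower edge at least 138 mm above the beaker's foot, free of all else; other cap within 12 mm, other things within 20 mm of their start (value of joint clamp_lever above 0.6 rad and ((horizontal distance between beaker_a and clamp_seat below 0.006 m and height (world z) of beaker_a below 0.004 m and angle between beaker_a's own z axis and vertical below 0.06 rad and z of cap_a in the frame of beaker_a above 0.138 m and horizontal distance between cap_a and beaker_a below 0.03 m and angle between cap_a's own z axis and vertical below 0.3 rad and linear speed of cap_a below 0.03 m/s and contact force between the fingers and cap_a above 1 N and contact force between cap_a and beaker_a below 0.1 N and contact force between cap_a and clamp below 0.1 N and distance of cap_b from where it was at the start of the episode below 0.012 m) or (horizontal distance between beaker_b and clamp_seat below 0.006 m and height (world z) of beaker_b below 0.004 m and angle between beaker_b's own z axis and vertical below 0.06 rad and z of cap_b in the frame of beaker_b above 0.138 m and horizontal distance between cap_b and beaker_b below 0.03 m and angle between cap_b's own z axis and vertical below 0.3 rad and linear speed of cap_b below 0.03 m/s and contact force between the fingers and cap_b above 1 N and contact force between cap_b and beaker_b below 0.1 N and contact force between cap_b and clamp below 0.1 N and distance of cap_a from where it was at the start of the episode below 0.012 m)) and distance of each of dish, garlic_press, spatula from where it was at the start of the episode below 0.02 m); the arm keeps its last pose, push and grip.
It fails at once if a beaker is turned or moved: its measuring mark goes over 12 mm from its start (for the clamped one about 24 degrees of turn) (distance of any of beaker_a_mark, beaker_b_mark from where it was at the start of the episode above 0.012 m).
It fails at once if dish, garlic press or spatula pushed over 20 mm (distance of any of dish, garlic_press, spatula from where it was at the start of the episode above 0.02 m).
It also fails if it takes over 72 s, if anything falls off the work surface, if the arm or the gripper's body presses on something with over 40 N, if the wrist force passes 120 N, or if a joint passes its speed limit or range.

ROBOT

A 6-joint arm with a two-finger parallel gripper is mounted at the origin on the work surface. World frame = base frame: x ahead of the robot, y to its left, z up, the work surface at z = 0. Lengths are in m, angles in degrees, forces in N, time in s.
With the tool pointing down it reaches from about 0.375 to 0.975 m from the base axis. Payload 3.8 kg.
Tool frame: the origin (TCP) lies on the centre line of the jaws, within the pads' length; the fingertips stand 19 mm ahead of it and the grasp point (between the pads) is the TCP (tip_extent is the distance from the TCP to the fingertips, in m); z points along the fingers, y is the line along which they close (so a half turn about z gives the same grasp; the last joint's range is limited). The gripper opens to 85 mm and grips with 20 to 120 N. Pads are 22 mm wide; open, the fingers measure 114 mm over their backs; the gripper's body (76 mm by 85 mm) begins 54 mm behind the grasp point. The pads swing forward as they close: fully open they stand 13 mm farther back than shut.
Start: joints at [-66.056, 15.12, 91.902, -0, 72.978, -2.114], TCP at [0.297, -0.606, 0.25] pointing down, gripper open.
Joint ranges: [-150.88, 150.88], [-54.13, 125.18], [17.81, 147.31], [-75.09, 255.09], [0, 152.58], [-146.25, 146.25]. Speed limits (degrees/s): [147.25, 147.25, 180, 180, 180, 180].

INTERFACE

Orientations are given as a 3x3 rotation matrix whose columns are the frame's x, y, z axes.
In Python, from plant import * gives the robot as it stands.
- The arm moves only by the shell command python3 -m inch 'ROWS'. ROWS is JSON, a list of rows, each a list of 7 numbers: the shift along the tool's x, y, z in m, then the turn, a rotation vector about the tool's x, y, z in degrees, then the gripper command: -1 is fully open, 1 is shut, values between are in proportion. A call has 1 to 8 rows; each row shifts and turns the commanded pose from where the row before left it, along the tool's axes as they then stand; what a row does not reach is not made up. A row lasts 1/12 s, in which the tool goes at most 41.7 mm and 7.16 degrees, less where a joint would pass 70% of its speed; a pose out of reach is approached as far as the arm can. A call is refused whole if a number of a shift passes 0.0417 or a number of a turn 7.16, either way. A call with a gripper value outside its range is refused whole. The fingers move at their own pace and stop on an object; the grip force is fixed at half the most. Time passes only in rows, so rows that do not move let the fingers close. It gives the time, the measured TCP pose, the force, the opening and the grip force at its end, in the units of the state.
- sense(): the state, without advancing time (a new reading comes with each control period).
- snapshot(name): name is "side" or "top" or "wrist"; returns a dict with "frame" (384x512x3 uint8, red, green, blue), "depth" (384x512 float32, m along the optical axis (not along the pixel's ray), 0 where there is no reading), "fx", "fy", "cx", "cy" (pixels), "extrinsics" (4x4, takes a point from camera to world coordinates). Camera axes: x right, y up, looking along -z (the intrinsics and any distortion apply to the point x, -y, -z); pixel columns grow to the right and rows downward; lengths in m; the calibration is good to about 2 mm. The wrist camera is an equidistant fisheye: a pixel r from the principal point sees the ray r / f radians off the axis. A picture is of the moment at which its call begins.
- sign_off(): hands the job in; it is judged then, once.
Trained networks look in a picture, given as the dict that the camera call returned (one of the last four; its "shot" number tells which), for a name from the list of things; names that differ only in an ending like _2 or _b are one class to them, and where a whole thing is asked for, a point or a joint stands for the part that bears it (a point fixed in the world has none). Each returns a list of dicts, best first, with "confidence" (0 to 1); they miss things now and then, are a little off and sometimes report something else, mostly with a low value. They report only what shows in the picture. A call takes as long as a camera call.
- boxes_of(picture, target): "rect" ([centre column, centre row, width, height] in pixels, round what is visible of it).
- spot_point(picture, target): "point" ([column, row] in pixels: a listed point, or the origin of a listed thing).
The state is a dict: "clock": time; "qpos": joint angles; "joint_velocities": joint speeds; "tau": joint torques, N m; "tool_pos": TCP position; "orientation": TCP orientation; "ft_force": force on the tool from outside, world axes, zero at the start; "ft_torque": the same for the moment, N m; "width": finger opening in m; "grip_force": force on a finger pad.
Only numpy, scipy, OpenCV 4.12 (cv2) and the standard library are available. Lean on these libraries where they do the work, as an engineer would, in place of code of your own. Each camera call takes 0.05 s, during which the arm holds its last target. There are 200 camera calls.

## Working session

There is one attempt and no reset: what is moved stays moved. The work goes in short steps, Python scripts to look and compute and a shell command to move; the robot and the scene stay as the last step left them, time stands still between calls to the robot, and variables do not carry over. Pictures are saved under pics/ and viewed, at most 10 in all, crops included, and the job is handed in when it is done.

```bash
mkdir -p pics; ls
cat > h.py <<'E'
from plant import *
import numpy as np, cv2
def ray(s,px):
    K=np.array([px[0]-s['cx'],px[1]-s['cy']])
    return K
def pt(s,px,z=None,fish=False):
    """world point at pixel: by plane z if given else by depth"""
    u,v=(px[0]-s['cx'])/s['fx'],(px[1]-s['cy'])/s['fy']
    if fish:
        r=np.hypot(u,v); d=np.array([u*np.tan(r)/max(r,1e-9),-v*np.tan(r)/max(r,1e-9),-1])
    else: d=np.array([u,-v,-1])
    E=np.array(s['extrinsics']); D=E[:3,:3]@d; o=E[:3,3]
    if z is None:
        k=s['depth'][int(round(px[1])),int(round(px[0]))]
    else: k=(z-o[2])/D[2]
    return o+k*D
def save(s,n): cv2.imwrite(f'pics/{n}.png',cv2.cvtColor(s['frame'],cv2.COLOR_RGB2BGR))
E
python3 - <<'E'
from h import *
np.set_printoptions(precision=3,suppress=True)
Z={'clamp_seat':0,'lever_hinge':.058,'lever_pad':.122,'beaker_a':0,'cap_a':.0935,'beaker_a_mark':.043,'dish':0,'garlic_press':0,'spatula':0}
pics=[]
for n in('top','side'):
    s=snapshot(n); save(s,n); pics.append(s)
    print(n,np.array(s['extrinsics'])[:3,3])
    for k,z in Z.items():
        for r in spot_point(s,k)[:3]:
            print(k,np.round(r['point']),round(r['confidence'],2),pt(s,r['point'],z))
cv2.imwrite('pics/both.png',cv2.cvtColor(np.vstack([p['frame'] for p in pics]),cv2.COLOR_RGB2BGR)[:, :])
print(sense())
E
```

```text
pics
top [ 0.492 -0.086  0.783]
lever_hinge [203. 231.] 0.87 [0.488 0.015 0.058]
lever_pad [143. 244.] 0.96 [0.47  0.101 0.122]
beaker_a [337. 181.] 0.55 [ 0.573 -0.229  0.   ]
cap_a [248. 216.] 0.65 [ 0.51  -0.064  0.094]
cap_a [348. 174.] 0.55 [ 0.575 -0.23   0.094]
spatula [206. 150.] 0.86 [0.638 0.016 0.   ]
side [0.515 0.678 0.578]
clamp_seat [283. 245.] 0.58 [ 0.485 -0.057  0.   ]
clamp_seat [257. 226.] 0.28 [ 0.537 -0.117  0.   ]
lever_hinge [287. 245.] 0.56 [0.48  0.016 0.058]
lever_pad [301. 248.] 0.85 [0.465 0.104 0.122]
beaker_a [271. 243.] 0.72 [ 0.508 -0.063  0.   ]
beaker_a [242. 196.] 0.63 [ 0.574 -0.228 -0.   ]
cap_a [244. 155.] 0.86 [ 0.571 -0.246  0.094]
cap_a [271. 201.] 0.84 [ 0.51  -0.067  0.094]
beaker_a_mark [256. 227.] 0.7 [ 0.536 -0.054  0.043]
dish [308. 196.] 0.71 [ 0.429 -0.234  0.   ]
garlic_press [348. 260.] 0.72 [ 0.366 -0.021  0.   ]
spatula [204. 273.] 0.61 [0.625 0.029 0.   ]
spatula [270. 243.] 0.25 [ 0.51  -0.064  0.   ]
{'clock': 1.0, 'qpos': array([-66.058,  15.12 ,  91.905,   0.001,  72.977,  -2.114]), 'joint_velocities': array([ 0.021, -0.08 , -0.023,  0.043, -0.023,  0.002]), 'tau': array([ -0.001, -51.508, -36.773,  -0.   ,   0.001,  -0.   ]), 'tool_pos': array([ 0.296, -0.606,  0.25 ]), 'orientation': array([[ 0.898,  0.439, -0.   ],
       [ 0.439, -0.898,  0.   ],
       [ 0.   , -0.   , -1.   ]]), 'ft_force': array([-0.509,  0.107,  1.121]), 'ft_torque': array([ 0.026, -0.025, -0.029]), 'grip_force': 0.0, 'width': 0.08558048840536146}
```

View pics/top.png

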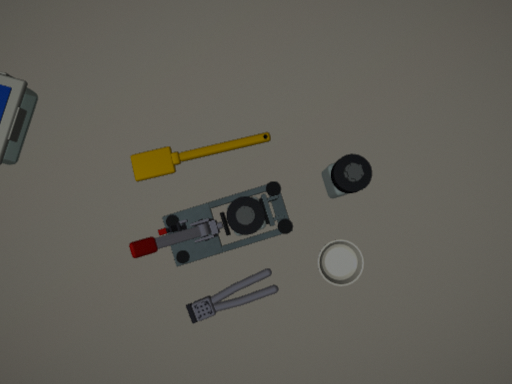

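View pics/side.png

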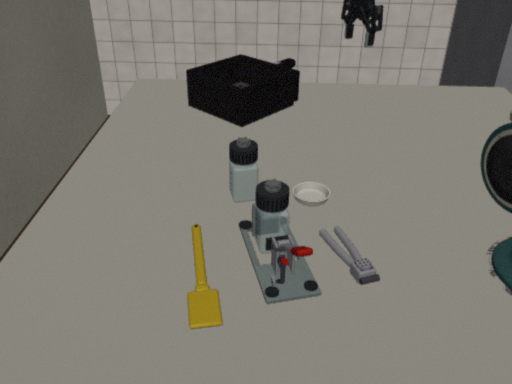

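Top: clamped cap at about (246,216), red grip (143,247), spare beaker (350,173). The heights and sizes agree with the given ones. The clamp's +y points at about 104° in the world. I'll move over the lever grip now.

```bash
R='[0.0233,-0.0287,0,0,0,0,1]'
python3 -m inch '[[0.0233,-0.0287,0,0,0,0,1],[0.0233,-0.0287,0,0,0,0,1],[0.0233,-0.0287,0,0,0,0,1],[0.0233,-0.0287,0,0,0,0,1],[0.0233,-0.0287,0,0,0,0,1],[0.0233,-0.0287,0,0,0,0,1],[0.0233,-0.0287,0,0,0,0,1],[0.0233,-0.0287,0,0,0,0,1]]'
python3 -m inch '[[0.0233,-0.0287,0,0,0,0,1],[0.0233,-0.0287,0,0,0,0,1],[0.0233,-0.0287,0,0,0,0,1],[0.0233,-0.0287,0,0,0,0,1],[0.0233,-0.0287,0,0,0,0,1],[0.0233,-0.0287,0,0,0,0,1],[0.0233,-0.0287,0,0,0,0,1],[0.0233,-0.0287,0,0,0,0,1]]'
python3 -m inch '[[0.0233,-0.0287,0,0,0,0,1],[0.0233,-0.0287,0,0,0,0,1],[0.0233,-0.0287,0,0,0,0,1],[0.0233,-0.0287,0,0,0,0,1],[0,0,0,0,0,-7,1],[0,0,0,0,0,-7,1],[0,0,0,0,0,-7,1],[0,0,0,0,0,-7,1]]'
python3 -m inch '[[0,0,0,0,0,-7,1],[0,0,0,0,0,-7,1],[0,0,0,0,0,-7,1],[0,0,0,0,0,-7,1],[0,0,0,0,0,-7,1],[0,0,0,0,0,-7,1],[0,0,0,0,0,-7,1],[0,0,0,0,0,0,1]]'
```

```text
clock: 1.67
tool_pos: [0.3631, -0.3166, 0.2505]
orientation: [[0.899, 0.439, 0.001], [0.439, -0.899, -0.0], [0.0, 0.001, -1.0]]
ft_force: [0.1, -0.6, -0.3]
width: -0.0001
grip_force: 0.0
clock: 2.33
tool_pos: [0.4298, -0.0283, 0.2508]
orientation: [[0.898, 0.439, 0.001], [0.439, -0.898, -0.0], [0.001, 0.001, -1.0]]
ft_force: [1.2, -0.2, -0.0]
width: 0.0001
grip_force: 0.0
clock: 3.0
tool_pos: [0.463, 0.1145, 0.2504]
orientation: [[0.581, 0.814, 0.0], [0.814, -0.581, -0.0], [0.0, 0.0, -1.0]]
ft_force: [-0.2, -0.7, 0.1]
width: 0.0001
grip_force: 0.0
clock: 3.67
tool_pos: [0.463, 0.114, 0.2504]
orientation: [[-0.229, 0.973, 0.0], [0.973, 0.229, 0.0], [-0.0, 0.0, -1.0]]
ft_force: [0.2, 0.9, -0.2]
width: 0.0002
grip_force: 0.0
```

Run:
```python
from h import *
np.set_printoptions(precision=4,suppress=True)
t=sense();print(t['tool_pos'],t['orientation'],t['qpos'])
s=snapshot('wrist');save(s,'w1')
for k,z in {'lever_hinge':.058,'lever_pad':.122,'cap_a':.0935,'clamp_seat':0}.items():
    for r in spot_point(s,k)[:2]: print(k,np.round(r['point']),round(r['confidence'],2),pt(s,r['point'],z,True))
# cap coupling top from depth, top camera
s=snapshot('top')
v,u=np.nonzero(s['depth']>0)
P=np.array([s['extrinsics']])[0]
d=s['depth'][v,u];C=np.stack([(u-s['cx'])/s['fx']*d,-(v-s['cy'])/s['fy']*d,-d,np.ones_like(d)])
W=(P@C)[:3].T
m=(abs(W[:,0]-.51)<.05)&(abs(W[:,1]+.064)<.05)
for a,b in((.118,.132),(.133,.145)):
    q=W[m&(W[:,2]>a)&(W[:,2]<b)]
    if len(q): print(a,len(q),q.mean(0),(q.min(0)+q.max(0))/2,np.ptp(q,axis=0))
```

```text
[0.463  0.114  0.2504] [[-0.2289  0.9734  0.0003]
 [ 0.9734  0.2289  0.0001]
 [-0.      0.0003 -1.    ]] [ 10.8371  -6.7763 115.2866   0.0003  71.4706  -2.3959]
lever_pad [262. 201.] 0.84 [0.4674 0.0988 0.122 ]
cap_a [267. 320.] 0.63 [ 0.5113 -0.0606  0.0935]
0.118 887 [ 0.5109 -0.0608  0.1277] [ 0.5108 -0.0609  0.1259] [0.0595 0.058  0.0121]
0.133 238 [ 0.5111 -0.0605  0.1388] [ 0.5106 -0.0604  0.1376] [0.0277 0.028  0.0092]
```

```bash
python3 -m inch '[[-0.012,0,0.03,0,0,0,1],[0,0,0.03,0,0,0,1],[0,0,0.03,0,0,0,1],[0,0,0.01,0,0,0,1],[0.002,0,0.008,0,0,0,1],[0.002,0,0.008,0,0,0,1],[0.002,0,0.008,0,0,0,1],[0,0,0,0,0,0,1]]'
```

```text
clock: 4.63
tool_pos: [0.4647, 0.1086, 0.1261]
orientation: [[-0.226, 0.974, 0.001], [0.974, 0.226, 0.0], [0.0, 0.001, -1.0]]
ft_force: [1.5, -1.5, 1.7]
width: 0.0001
grip_force: 0.9
```

```bash
python3 -m inch '[[0.002,0,0.008,0,0,0,1],[0.002,0,0.008,0,0,0,1],[0.001,0,0.008,0,0,0,1],[0.001,0,0.008,0,0,0,1],[0,0,0.008,0,0,0,1],[0,0,0.006,0,0,0,1],[0,0,0,0,0,0,1]]'
```

```text
clock: 5.22
tool_pos: [0.4637, 0.115, 0.0798]
orientation: [[-0.226, 0.974, 0.001], [0.974, 0.226, 0.002], [0.001, 0.002, -1.0]]
ft_force: [-0.5, 3.3, 5.0]
width: 0.0002
grip_force: 2.3
```

```bash
python3 -m inch '[[0,0,0.004,0,0,0,1],[0,0,0.004,0,0,0,1],[0,0,0.002,0,0,0,1],[0,0,0,0,0,0,1]]'
python3 -m inch '[[0,0,0.002,0,0,0,1],[0,0,0.002,0,0,0,1],[0,0,0,0,0,0,1]]'
```

```text
clock: 5.55
tool_pos: [0.4638, 0.1149, 0.0708]
orientation: [[-0.226, 0.974, 0.001], [0.974, 0.226, 0.001], [0.001, 0.002, -1.0]]
ft_force: [-2.7, 3.7, 10.7]
width: -0.0
grip_force: 5.7
clock: 5.8
tool_pos: [0.4639, 0.1147, 0.0672]
orientation: [[-0.226, 0.974, 0.002], [0.974, 0.226, 0.001], [0.001, 0.002, -1.0]]
ft_force: [-2.8, 2.3, 12.4]
width: -0.0
grip_force: 6.0
```

```bash
python3 -m inch '[[0,0,-0.004,0,0,0,1],[0,0,-0.01,0,0,0,1],[0,0,-0.03,0,0,0,1],[0,0,-0.04,0,0,0,1],[0,0,-0.04,0,0,0,1],[0,0,0,0,0,0,1],[0,0,0,0,0,0,1]]'
python3 - <<'E'
from h import *
np.set_printoptions(precision=4,suppress=True)
s=snapshot('side');cv2.imwrite('pics/s2.png',cv2.resize(cv2.cvtColor(s['frame'][120:320,180:400],cv2.COLOR_RGB2BGR),None,fx=3,fy=3))
for k,z in {'lever_pad':.058,'beaker_a_mark':.043}.items():
    for r in spot_point(s,k)[:2]: print(k,np.round(r['point']),round(r['confidence'],2),pt(s,r['point'],z),pt(s,r['point']))
E
```

```text
clock: 6.38
tool_pos: [0.4651, 0.1142, 0.1928]
orientation: [[-0.226, 0.974, 0.006], [0.974, 0.226, 0.001], [-0.001, 0.006, -1.0]]
ft_force: [-0.0, 0.1, -0.0]
width: -0.0001
grip_force: 0.0
lever_pad [304. 290.] 0.83 [0.4569 0.1246 0.058 ] [0.4569 0.1245 0.0579]
beaker_a_mark [253. 227.] 0.74 [ 0.5418 -0.0545  0.043 ] [ 0.5427 -0.0805  0.024 ]
```

View pics/s2.png

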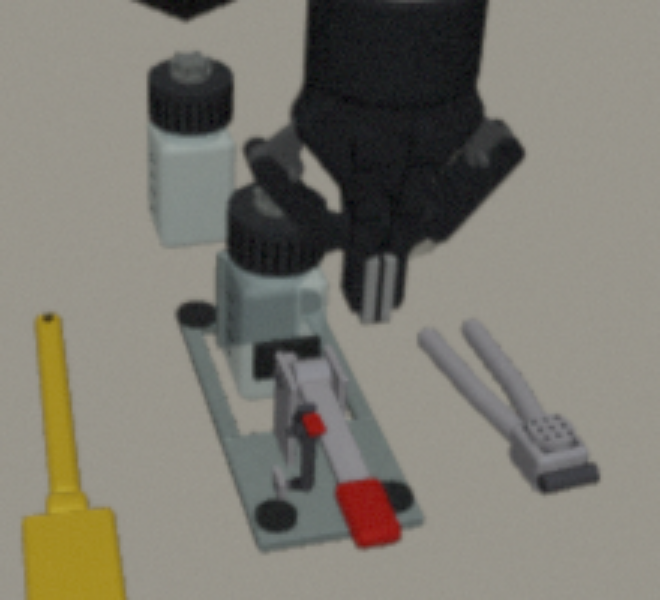

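The lever is latched: the grip is level at z = 0.058 with the hook over the pin. Next I'll move over the clamped cap.

```bash
python3 -m inch '[[0,0,-0.025,0,0,0,-1],[-0.036,0.001,0,0,0,0,-1],[-0.036,0.001,0,0,0,0,-1],[-0.036,0.001,0,0,0,0,-1],[-0.036,0.001,0,0,0,0,-1],[-0.0367,0.0012,0,0,0,0,-1],[0,0,0,0,0,6.6,-1],[0,0,0,0,0,6.6,-1]]'
python3 -m inch '[[0,0,0,0,0,6.6,-1],[0,0,0,0,0,0,-1],[0,0,0,0,0,0,-1]]'
python3 - <<'E'
from h import *
np.set_printoptions(precision=4,suppress=True)
t=sense();print(t['qpos'],t['tool_pos'],t['ft_torque'])
s=snapshot('wrist');save(s,'w2')
for k,z in {'cap_a':.0935}.items():
    for r in spot_point(s,k)[:3]: print(k,np.round(r['point']),round(r['confidence'],2),pt(s,r['point'],z,True))
E
```

```text
clock: 7.2
tool_pos: [0.5078, -0.063, 0.2124]
orientation: [[0.012, 1.0, -0.005], [1.0, -0.012, 0.0], [0.0, -0.005, -1.0]]
ft_force: [-0.2, -0.4, 0.3]
width: 0.0852
grip_force: 0.0
clock: 7.45
tool_pos: [0.5077, -0.0608, 0.213]
orientation: [[0.114, 0.993, -0.004], [0.993, -0.114, 0.001], [0.0, -0.004, -1.0]]
ft_force: [-0.3, 0.1, -0.1]
width: 0.0849
grip_force: 0.0
[ -9.62    -0.9913 113.9323  -0.006   67.2831  -3.0456] [ 0.5077 -0.0608  0.213 ] [ 0.0342 -0.0069 -0.0299]
cap_a [336. 325.] 0.73 [ 0.5713 -0.2273  0.0935]
cap_a [262. 188.] 0.71 [ 0.5086 -0.0627  0.0935]
```

View pics/w2.png

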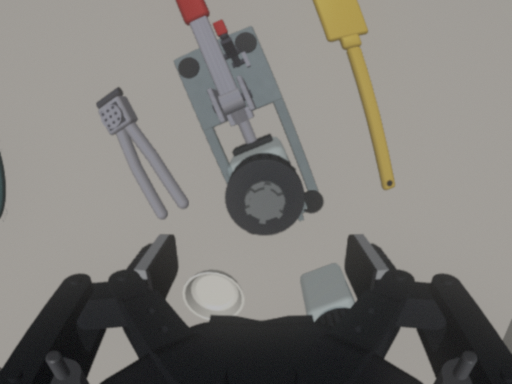

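Cap at (262,193), between the jaws, with the fingers clear on both sides. Descending, then closing.

```bash
python3 -m inch '[[0,0.0025,0.03,0,0,0,-1],[0,0,0.03,0,0,0,-1],[0,0,0.025,0,0,0,-1],[0,0,0.01,0,0,0,-1],[0,0,0.01,0,0,0,-1],[0,0,0,0,0,0,-1],[0,0,0,0,0,0,-1]]'
```

```text
clock: 8.13
tool_pos: [0.5118, -0.0611, 0.1108]
orientation: [[0.117, 0.993, 0.0], [0.993, -0.117, -0.0], [-0.0, 0.0, -1.0]]
ft_force: [0.3, -0.1, 0.2]
width: 0.0856
grip_force: 0.0
```

```bash
python3 -m inch '[[0,0,0,0,0,0,0],[0,0,0,0,0,0,0.3],[0,0,0,0,0,0,1],[0,0,0,0,0,0,1],[0,0,0,0,0,0,1],[0,0,0,0,0,0,1]]'
python3 - <<'E'
from h import *
t=sense();print(t['ft_torque'],t['ft_force'],t['qpos'])
E
python3 -m inch '[[0,0,0,0,0,-1,1],[0,0,0,0,0,-1,1],[0,0,0,0,0,0,1]]'
python3 - <<'E'
from h import *
t=sense();print(t['ft_torque'],t['ft_force'],t['qpos'])
s=snapshot('side');save(s,'s3')
E
```

```text
clock: 8.63
tool_pos: [0.5112, -0.0612, 0.112]
orientation: [[0.117, 0.993, -0.0], [0.993, -0.117, -0.0], [-0.0, -0.0, -1.0]]
ft_force: [-4.0, 0.8, 5.7]
width: 0.0585
grip_force: 62.7
[0.09639769 0.67683022 0.03393736] [-3.98884342  0.84699968  5.73700601] [-9.59275280e+00  5.35980518e+00  1.19024006e+02 -3.07014217e-03
  5.56249940e+01 -2.85751736e+00]
clock: 8.88
tool_pos: [0.5112, -0.0609, 0.112]
orientation: [[0.082, 0.997, -0.0], [0.997, -0.082, 0.001], [0.001, -0.0, -1.0]]
ft_force: [-5.3, 1.5, 6.8]
width: 0.0586
grip_force: 62.7
[ 0.24226687  0.77082249 -0.03347149] [-5.31254074  1.48564636  6.80199705] [-9.58748095e+00  5.35293024e+00  1.19020314e+02  3.65313043e-02
  5.56373658e+01 -4.88974399e+00]
```

```bash
for i in 1 ; do python3 -m inch '[[0,0,0,0,0,-1,1],[0,0,0,0,0,-0.5,1],[0,0,0,0,0,0,1]]'
python3 -c "
from h import *
t=sense();print(t['ft_torque'],t['qpos'][5])"
python3 -m inch '[[0,0,0,0,0,-1,1],[0,0,0,0,0,0,1]]'
python3 -c "
from h import *
t=sense();print(t['ft_torque'],t['qpos'][5])"; done
```

```text
clock: 9.18
tool_pos: [0.5112, -0.0608, 0.1121]
orientation: [[0.056, 0.998, -0.0], [0.998, -0.056, 0.001], [0.001, -0.0, -1.0]]
ft_force: [-4.6, 1.6, 6.9]
width: 0.0588
grip_force: 62.8
[ 0.32314569  0.79005293 -0.09895686] -6.36941058448971
clock: 9.35
tool_pos: [0.5112, -0.0608, 0.1121]
orientation: [[0.039, 0.999, -0.0], [0.999, -0.039, 0.001], [0.001, -0.0, -1.0]]
ft_force: [-4.1, 1.9, 7.3]
width: 0.0588
grip_force: 62.8
[0.32098854 0.78136434 0.02331775] -7.389300129798464
```

```bash
for i in 1 ; do python3 -m inch '[[0,0,0,0,0,-1,1],[0,0,0,0,0,-1,1],[0,0,0,0,0,0,1]]'
python3 -c "
from h import *
for i in range(3):
  t=sense();print(t['ft_torque'],t['tau'],t['qpos'][5]);s=snapshot('wrist')
save(s,'w3')
"
done
```

```text
clock: 9.6
tool_pos: [0.5113, -0.0608, 0.1121]
orientation: [[0.004, 1.0, -0.0], [1.0, -0.004, 0.001], [0.001, -0.0, -1.0]]
ft_force: [-4.9, 1.5, 7.4]
width: 0.0588
grip_force: 62.8
[ 0.33550307  0.83991396 -0.06688767] [ -0.78820797 -34.26805615 -31.88015342  -0.37516113  -1.7176415
  -0.17749148] -9.390301848426986
[ 0.36285935  0.80428262 -0.05244387] [ -0.79222033 -34.26823139 -31.8810153   -0.37780026  -1.71779271
  -0.0724708 ] -9.36412651856569
[ 0.33385213  0.78521708 -0.04185989] [ -0.78868652 -34.26757693 -31.88117981  -0.37960346  -1.71862576
  -0.03690998] -9.356641326323194
```

View pics/w3.png

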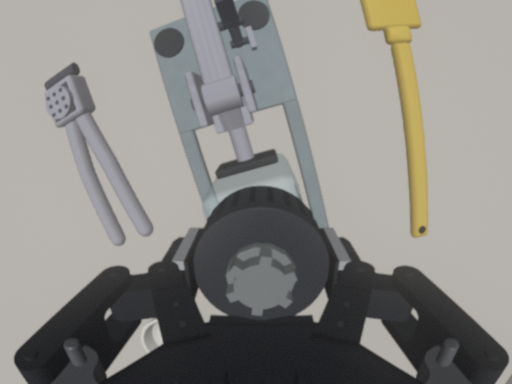

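```bash
python3 -m inch '[[0,0,0,0,0,-1,1],[0,0,0,0,0,-1,1],[0,0,0,0,0,-1,1],[0,0,0,0,0,0,1]]'
python3 - <<'E'
from h import *
t=sense();print(t['ft_torque'],t['tau'][5],t['qpos'][5])
w=snapshot('wrist');save(w,'w4');s=snapshot('side');save(s,'s4')
a,b=cv2.imread('pics/w3.png'),cv2.imread('pics/w4.png')
tiles=[cv2.resize(x[170:330,180:345],(400,390)) for x in(a,b)]
o=cv2.imread('pics/side.png'); n=cv2.imread('pics/s4.png')
t2=[cv2.resize(x[175:260,240:310],None,fx=5,fy=5)[:210*2,:400] for x in(o,n)]
t2=[cv2.resize(x,(400,210)) if 0 else cv2.copyMakeBorder(x,0,0,0,400-x.shape[1],0) for x in t2]
cv2.imwrite('pics/cmp.png',np.hstack([np.vstack([tiles[0]]),tiles[1]]))
cv2.imwrite('pics/cmp2.png',np.hstack(t2))
E
```

```text
clock: 10.08
tool_pos: [0.5113, -0.0608, 0.1121]
orientation: [[-0.049, 0.999, 0.0], [0.999, 0.049, 0.001], [0.001, 0.0, -1.0]]
ft_force: [-4.3, 1.5, 7.6]
width: 0.0589
grip_force: 62.8
[0.3491293  0.78097396 0.04054936] -0.16262324061244726 -12.396214032824103
```

View pics/cmp2.png

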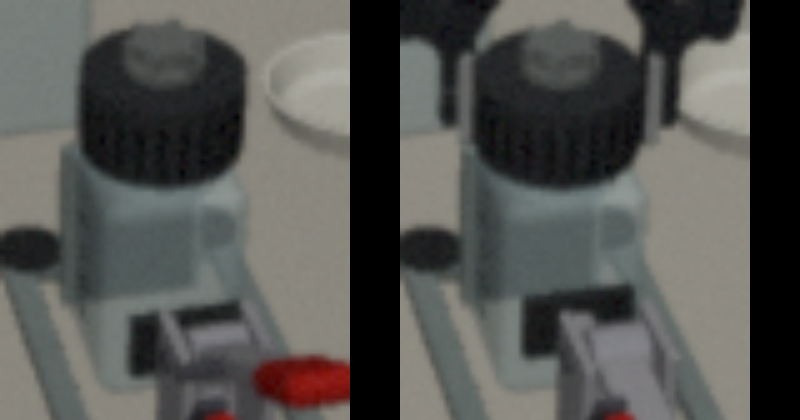

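View pics/cmp.png

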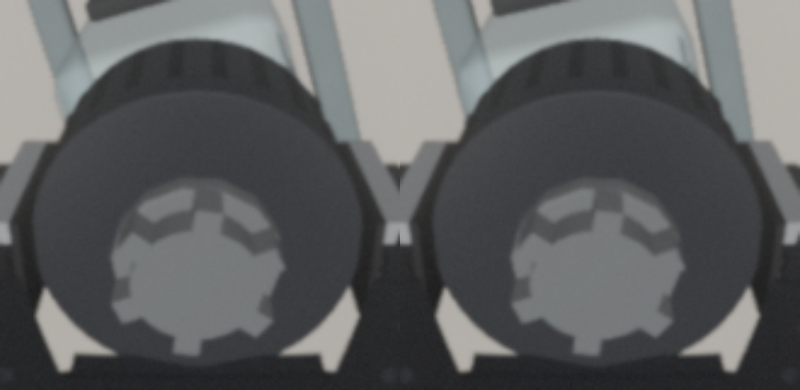

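The cap turns with the gripper (its coupling is fixed in the wrist view) and the beaker has not moved after 9.5°. So a negative tool-z turn loosens it. I'll continue, rising with the thread.

```bash
python3 -m inch '[[0,0,0,0,0,-4,1],[0,0,-0.0004,0,0,-4,1],[0,0,-0.0004,0,0,-4,1],[0,0,-0.0004,0,0,-4,1],[0,0,-0.0004,0,0,-4,1],[0,0,0,0,0,0,1]]'
python3 - <<'E'
from h import *
t=sense();print(t['ft_torque'],t['tau'][5],t['qpos'][5])
w=snapshot('wrist');save(w,'w5');s=snapshot('side');save(s,'s5')
n=cv2.imread('pics/s5.png');m=cv2.imread('pics/w5.png')
cv2.imwrite('pics/cmp3.png',np.hstack([cv2.resize(n[175:260,240:310],(400,480)),cv2.resize(m[150:330,180:345],(400,480))]))
E
```

```text
clock: 10.68
tool_pos: [0.5116, -0.061, 0.1134]
orientation: [[-0.389, 0.921, 0.001], [0.921, 0.389, 0.0], [-0.0, 0.001, -1.0]]
ft_force: [-2.9, 1.3, 4.6]
width: 0.0588
grip_force: 63.5
[0.17734994 0.63832355 0.01251844] -0.6473634950816631 -32.4595152448693
```

View pics/cmp3.png

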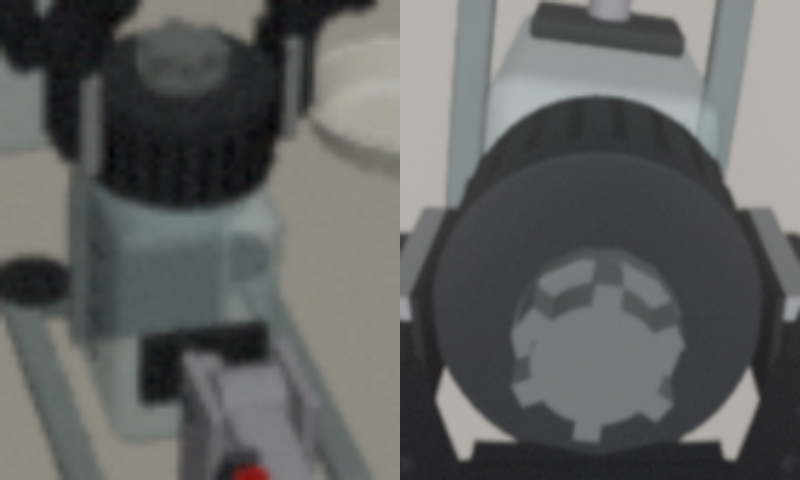

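The beaker still sits square against the pad and the cap follows the gripper after 30°. Unscrewing the rest.

```bash
python3 -m inch '[[0,0,-0.0005,0,0,-6,1],[0,0,-0.0005,0,0,-6,1],[0,0,-0.0005,0,0,-6,1],[0,0,-0.0005,0,0,-6,1],[0,0,-0.0005,0,0,-6,1],[0,0,-0.0005,0,0,-6,1],[0,0,0,0,0,0,1]]'
python3 -m inch '[[0,0,-0.0005,0,0,-6,1],[0,0,-0.0005,0,0,-6,1],[0,0,-0.0005,0,0,-6,1],[0,0,-0.0005,0,0,-6,1],[0,0,-0.0005,0,0,-6,1],[0,0,-0.0005,0,0,-6,1],[0,0,-0.0005,0,0,-6,1],[0,0,0,0,0,0,1]]'
python3 -c "
from h import *
t=sense();print(t['ft_torque'],t['qpos'])"
```

```text
clock: 11.37
tool_pos: [0.5118, -0.0613, 0.1153]
orientation: [[-0.855, 0.518, 0.001], [0.518, 0.855, -0.0], [-0.001, 0.0, -1.0]]
ft_force: [0.2, 0.0, -1.3]
width: 0.0589
grip_force: 64.3
clock: 12.03
tool_pos: [0.5118, -0.061, 0.1191]
orientation: [[-0.983, -0.185, 0.001], [-0.185, 0.983, 0.0], [-0.001, 0.0, -1.0]]
ft_force: [-1.8, 1.9, 3.3]
width: 0.0585
grip_force: 64.7
[0.25474172 0.34050187 0.05982218] [-9.58029483e+00  4.86589597e+00  1.18691501e+02  2.48977705e-02
  5.63920023e+01 -1.10268636e+02]
```

```bash
python3 -m inch '[[0,0,-0.0005,0,0,-5,1],[0,0,-0.001,0,0,0,1],[0,0,-0.001,0,0,0,1],[0,0,-0.001,0,0,0,1],[0,0,0,0,0,0,1]]'
```

```text
clock: 12.45
tool_pos: [0.5111, -0.0611, 0.1218]
orientation: [[-0.963, -0.269, -0.0], [-0.269, 0.963, 0.0], [0.0, 0.0, -1.0]]
ft_force: [-0.1, 1.9, -1.4]
width: 0.0586
grip_force: 64.5
```

Force now equals the cap's weight, so it is free. Lifting.

```bash
python3 -m inch '[[0,0,-0.004,0,0,0,1],[0,0,-0.008,0,0,0,1],[0,0,-0.012,0,0,0,1],[0,0,-0.014,0,0,0,1],[0,0,-0.01,0,0,0,1],[0,0,-0.004,0,0,0,1],[0,0,0,0,0,0,1],[0,0,0,0,0,0,1]]'
python3 -m inch '[[0,0,0,0,0,0,1],[0,0,0,0,0,0,1],[0,0,0,0,0,0,1],[0,0,0,0,0,0,1]]'
python3 - <<'E'
from h import *
np.set_printoptions(precision=4,suppress=True)
s=snapshot('side');save(s,'s6')
cv2.imwrite('pics/s6c.png',cv2.resize(cv2.cvtColor(s['frame'][110:320,180:400],cv2.COLOR_RGB2BGR),None,fx=2.8,fy=2.8))
for k,z in {'lever_pad':.058,'cap_a':.149,'beaker_a_mark':.043}.items():
    for r in spot_point(s,k)[:2]: print(k,np.round(r['point']),round(r['confidence'],2),pt(s,r['point'],z))
E
```

```text
clock: 13.12
tool_pos: [0.5116, -0.0613, 0.1744]
orientation: [[-0.962, -0.271, 0.001], [-0.271, 0.962, -0.0], [-0.001, -0.001, -1.0]]
ft_force: [0.3, -0.6, -1.5]
width: 0.0589
grip_force: 64.6
clock: 13.45
tool_pos: [0.511, -0.0611, 0.1732]
orientation: [[-0.962, -0.272, -0.001], [-0.272, 0.962, 0.0], [0.001, 0.001, -1.0]]
ft_force: [0.7, -0.5, -1.7]
width: 0.0581
grip_force: 64.6
lever_pad [304. 286.] 0.79 [0.4566 0.1158 0.058 ]
cap_a [273. 168.] 0.63 [ 0.5084 -0.0914  0.149 ]
cap_a [243. 157.] 0.62 [ 0.5664 -0.1318  0.149 ]
beaker_a_mark [270. 242.] 0.73 [ 0.5111 -0.0119  0.043 ]
beaker_a_mark [257. 226.] 0.62 [ 0.5352 -0.0583  0.043 ]
```

View pics/s6c.png

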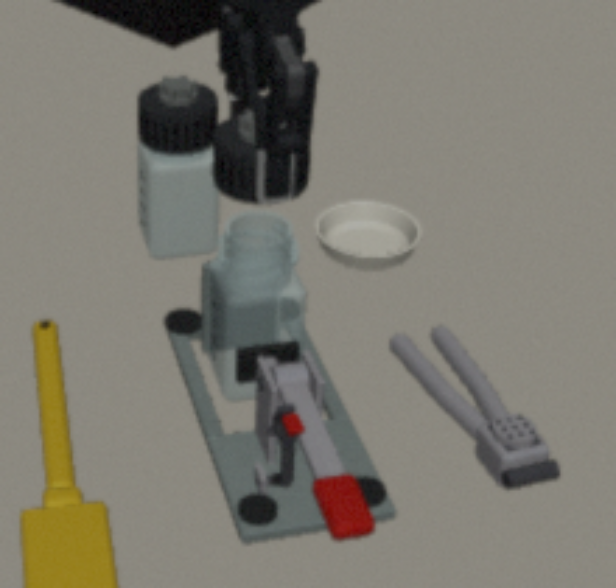

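The cap hangs level above the open mouth (crop: cap (262,160), mouth (260,235)) and the lever is still latched. The TCP rose 61 mm from where it gripped, so the lower edge is at about 155 mm.

```bash
python3 -c "
from plant import *
print(sign_off())"
```

```text
the job is handed in; nothing more can be done
None
```

I latched the lever and unscrewed the cap counter-clockwise seen from above, so it has an ordinary right-hand thread. The job is handed in with the cap held level about 155 mm above the beaker's foot; sign-off returned no verdict.

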